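# Draw one sample bottle from the wet bench's gravity dispenser

## Task

Draw one empty sample bottle from the gravity dispenser: press the pad of its rocking lever fully down so that the gate lifts and the first bottle rolls into the pick-up pocket, then let the lever come back up so that the gate shuts and the next bottle rolls up to it. Touch only the lever and no bottle, let out just the one bottle, and leave the things standing around the dispenser where they are.

Things in the scene. Friction and masses are not known exactly. Their poses are not given: they have to be found in the camera images.
- dispenser: Fixed grey plastic dispenser, foot plate 150 x 330 mm. Origin: centre of its underside, on the bench; y up the lane, x across, z up. The 100 mm wide lane slopes down 8 degrees toward -y; four lying bottles queue in it behind the gate. Below the gate (y -75 to -150 mm) is the open pick-up pocket with a low front lip. Two bearing cheeks beside the lane near y = -50 mm rise to 150 mm.
- pad (a point): Centre of the top of the lever's press pad (solid rocker_c3), a white plate 48 (across) x 52 (along) x 7 mm over the lane. At rest at (0, 37, 176) mm in the dispenser's frame, its +y end tilted up 15 degrees. Fully pressed at (0, 47, 133): 43 mm lower, 10 mm further along +y, tilted 11 degrees the other way. A press straight down is enough; nothing stands above it.
- pivot (a point): Pivot of the rocking lever, on its shaft across the lane, at (0, -49, 133) mm in the dispenser's frame.
- rocker (a joint): Rocking lever's angle, rad: 0 at rest (pad up, gate down), 0.46 fully pressed on its stop (pad down, gate up). A damped spring returns it by itself within a second: pushing the pad takes 2 to 4 N at first, 5 to 7 N at full travel, when slow; then the stop resists. The bottle passes only above about 0.38; meanwhile a sprung shoe under the lever clamps the second bottle and holds back the others.
- gate_edge (a point): Middle of the lower edge of the gate, a white plastic plate 88 mm wide, 59 mm tall, 8 mm thick that is fixed under the lever's short end, beyond the pivot from the pad, and hangs in front of the first bottle; it rises with the lever.
- bottle_1: Lying straight-sided white plastic sample bottle with screw cap, 50 mm across, 92 mm long, about 55 g, first in the queue, waiting at the gate. Origin at its middle, on its axis; starts at (0, -53, 70) mm in the dispenser's frame. In the pocket its origin comes to rest near (0, -128, 60) mm there, about a second after the gate has lifted.
- bottle_2: Lying straight-sided white plastic sample bottle with screw cap, 50 mm across, 92 mm long, about 55 g, second in the queue. Origin at its middle, on its axis; starts at (0, -4, 77) mm in the dispenser's frame.
- bottle_3: Lying straight-sided white plastic sample bottle with screw cap, 50 mm across, 92 mm long, about 55 g, third in the queue. Origin at its middle, on its axis; starts at (0, 46, 84) mm in the dispenser's frame.
- bottle_4: Lying straight-sided white plastic sample bottle with screw cap, 50 mm across, 92 mm long, about 55 g, last in the queue, highest up the lane. Origin at its middle, on its axis; starts at (0, 96, 91) mm in the dispenser's frame.
- standing_bottle: Bystander: a bottle of the same kind standing on the bench, 50 mm across, 92 mm tall, loose. Origin: centre of its underside.
- union_nut: Bystander: a white plastic pipe union nut standing on the bench, 53 mm across, 48 mm tall, loose. Origin: centre of its underside.
- beaker: Bystander: an open white plastic beaker, 72 mm across, 85 mm tall, loose. Origin: centre of its underside.
There are look-alikes about, which are no part of the job. Leave any purple or red look-alike of the bottle_3 alone.

How it is judged (in metres and radians):
On the way, in this order (a step that is already met when the one before it is completed fails the run):
1. the lever is pressed fully down by the fingers on its pad (value of joint rocker above 0.4 rad and contact force between the fingers and rocker_c3 above 0.5 N), for 0.1 s.
2. the first bottle lies in the pocket, the lever is back up with the gate shut, and the next bottle lies at the gate (y of bottle_1 in the frame of dispenser between -0.145 and -0.112 m and z of bottle_1 in the frame of dispenser below 0.072 m and x of bottle_1 in the frame of dispenser between -0.02 and 0.02 m and value of joint rocker below 0.05 rad and y of bottle_2 in the frame of dispenser between -0.068 and -0.04 m and y of bottle_3 in the frame of dispenser between -0.025 and 0.03 m and y of bottle_4 in the frame of dispenser between 0.02 and 0.08 m), for 0.2 s.
At the end, for the whole second after the job is handed in: The first bottle lies at rest in the pick-up pocket (its middle 112 to 145 mm down the lane from the dispenser's middle, at most 72 mm high), the lever is up within 0.05 rad and the gate shut, the second bottle is at the gate, the other two behind it, all under 20 mm/s (all of step 2 and linear speed of each of bottle_1, bottle_2, bottle_3, bottle_4 below 0.02 m/s); the robot touches nothing.
It fails at once if a bottle in the dispenser is touched by the robot (contact force between any of the fingers, the arm and bottle_1 above 0.3 N or contact force between any of the fingers, the arm and bottle_2 above 0.3 N or contact force between any of the fingers, the arm and bottle_3 above 0.3 N or contact force between any of the fingers, the arm and bottle_4 above 0.3 N).
It fails at once if a second bottle is let past the gate (y of any of bottle_2, bottle_3, bottle_4 in the frame of dispenser below -0.085 m).
It fails at once if a bottle is lifted out of the lane (z of any of bottle_1, bottle_2, bottle_3, bottle_4 in the frame of dispenser above 0.13 m).
It fails at once if a thing standing beside the dispenser is moved or tipped (distance of any of standing_bottle, union_nut, beaker from where it was at the start of the episode above 0.02 m or angle between any of standing_bottle, union_nut, beaker's own z axis and vertical above 0.3 rad).
It also fails if it takes over 32 s, if anything falls off the work surface, if the arm or the gripper's body presses on something with over 40 N, if the wrist force passes 120 N, or if a joint passes its speed limit or range.

## Robot

A 7-joint arm with a two-finger parallel gripper is mounted at the origin on the work surface. World frame = base frame: x ahead of the robot, y to its left, z up, the work surface at z = 0. Lengths are in m, angles in degrees, forces in N, time in s.
With the tool pointing down it reaches from about 0.425 to 0.875 m from the base axis. Payload 4.7 kg.
Tool frame: the origin (TCP) lies midway between the tips of the shut fingers; the grasp point (between the pads) lies 19 mm behind it (env.grip_depth is the distance from the TCP to the grasp point, in m); z points along the fingers, y is the line along which they close (so a half turn about z gives the same grasp; the last joint's range is limited). The gripper opens to 87 mm and grips with 3 to 60 N. Pads are 19 mm wide; open, the fingers measure 117 mm over their backs; the gripper's body (75 mm by 190 mm) begins 51 mm behind the grasp point.
Start: joints at [-68.577, 18.392, -4.016, 83.108, 1.295, 78.541, -3.26], TCP at [0.229, 0.608, 0.223] pointing down, gripper open.
Joint ranges: [-163.93, 163.93], [-17.29, 119.83], [-79.2, 71.16], [3.27, 140.29], [-89.18, 269.18], [5.43, 117.66], [-154.24, 154.24]. Speed limits (degrees/s): [147.25, 147.25, 180, 180, 180, 180, 180].

## Interface

Orientations are given as [roll, pitch, yaw] about the fixed x, y, z axes, in that order (R = Rz(yaw) Ry(pitch) Rx(roll)).
In Python, from cell import get_obs, optics, env, nets gives the robot as it stands.
- The arm moves only by the shell command python3 -m creep 'ROWS' [FORCE]. ROWS is JSON, a list of rows, each an object of numbers: "wx", "wy", "wz": the turn, a rotation vector about the tool's x, y, z in degrees; "tx", "ty", "tz": the shift along the tool's x, y, z in mm; "gripper": the opening, from -1 (shut) to 1 (fully open). A call has 1 to 5 rows; each row is the pose to reach, as a shift and turn from the pose commanded when the call began, along the tool's axes at that moment; what a row does not reach only later rows make up. A row lasts 1/12 s, in which the tool goes at most 41.7 mm and 7.16 degrees, less where a joint would pass 70% of its speed; a pose out of reach is approached as far as the arm can. A call with a gripper value outside its range is refused whole. The fingers move at their own pace and stop on an object; FORCE is the grip in N (left out, the last holds). Time passes only in rows, so rows that repeat a pose let the fingers close. It gives the time, the measured TCP pose, the force, the opening and the grip force at its end, in the units of the state.
- get_obs(): the state, without advancing time (a new reading comes with each control period).
- optics.read_camera(name): name is "side" or "top"; returns (picture, depth): 400x640x3 uint8, red, green, blue; 400x640 float32, m along the optical axis (not along the pixel's ray), 0 where there is no reading.
- optics.camera_info(name): a dict with "fovy" (degrees; the focal length in pixels is half the picture's height over the tangent of half this angle, whatever the lens; pixels are square), "cx", "cy" (the principal point, pixels), "R" (3x3) and "t" (3): a world point X has camera coordinates R X + t. Camera axes: x right, y down, z forward; pixel columns grow to the right and rows downward; lengths in m; the calibration is good to about 2 mm. A picture is of the moment at which its call begins. camera_info takes no time and is no camera call.
- env.sign_off(): hands the job in; it is judged then, once.
Trained networks look in the newest picture that a camera, given by its name, has taken for a name from the list of things; names that differ only in an ending like _2 or _b are one class to them, and where a whole thing is asked for, a point or a joint stands for the part that bears it (a point fixed in the world has none). Each returns a list of dicts, best first, with "confidence" (0 to 1); they miss things now and then, are a little off and sometimes report something else, mostly with a low value. They report only what shows in the picture. A call takes as long as a camera call. They do not tell look-alikes from the thing itself.
- nets.look_for(query, camera): "point" ([x, y, z] in m, in world coordinates, good to about 4 mm: the middle of the surface that is visible of it).
- nets.place_of(query, camera): "point" ([x, y, z] in m, in world coordinates, good to about 4 mm: a listed point, or the origin of a listed thing).
The state is a dict: "time_s": time; "qpos": joint angles; "joint_velocities": joint speeds; "effort": joint torques, N m; "tool_pos": TCP position; "tool_rot": TCP orientation; "force": force on the tool from outside, world axes, zero at the start; "wrist_torque": the same for the moment, N m; "grip_width": finger opening in m; "grasp_force": force on a finger pad.
Only numpy, scipy, OpenCV 4.12 (cv2) and the standard library are available. Lean on these libraries where they do the work, as an engineer would, in place of code of your own. Each camera call takes 0.05 s, during which the arm holds its last target. There are 200 camera calls.

## Working session

There is one attempt and no reset: what is moved stays moved. The work goes in short steps, Python scripts to look and compute and a shell command to move; the robot and the scene stay as the last step left them, time stands still between calls to the robot, and variables do not carry over. Pictures are saved under pics/ and viewed, at most 10 in all, crops included, and the job is handed in when it is done.

```bash
mkdir -p pics
cat > h.py <<'E'
import numpy as np,cv2
from cell import get_obs,optics,env,nets
E
python3 - <<'E'
from h import *
s=get_obs();print(s['time_s'],s['tool_pos'],s['tool_rot'],s['grip_width'])
for c in('top','side'):
    p,d=optics.read_camera(c);cv2.imwrite(f'pics/{c}0.png',p[:,:,::-1]);np.savez(f'{c}0.npz',p=p,d=d)
    for q in('pad','pivot','dispenser','bottle_1','gate_edge'):
        print(c,q,[(np.round(r['point'],3).tolist(),round(r['confidence'],2)) for r in nets.place_of(q,c)][:6])
E
```

```text
0.0 [0.22871443 0.60782553 0.22142955] [-1.79887115e+02  4.37733327e-03  1.59383079e+02] 0.0867194516874852
top pad [([0.513, 0.13, 0.178], 0.73)]
top pivot [([0.564, 0.059, 0.131], 0.57)]
top dispenser [([0.535, 0.103, 0.003], 0.83)]
top bottle_1 [([0.56, 0.058, 0.073], 0.88), ([0.482, 0.183, 0.093], 0.74), ([0.539, 0.096, 0.074], 0.67), ([0.514, 0.142, 0.084], 0.59), ([0.261, 0.24, 0.022], 0.57)]
top gate_edge [([0.574, 0.032, 0.078], 0.79)]
side pad [([0.51, 0.138, 0.177], 0.55)]
side pivot []
side dispenser []
side bottle_1 [([0.562, 0.06, 0.067], 0.81), ([0.368, 0.369, 0.021], 0.71), ([0.266, 0.241, 0.027], 0.69), ([0.512, 0.139, 0.081], 0.63), ([0.484, 0.183, 0.096], 0.61), ([0.536, 0.098, 0.077], 0.43)]
side gate_edge [([0.577, 0.038, 0.07], 0.68)]
```

View pics/top0.png

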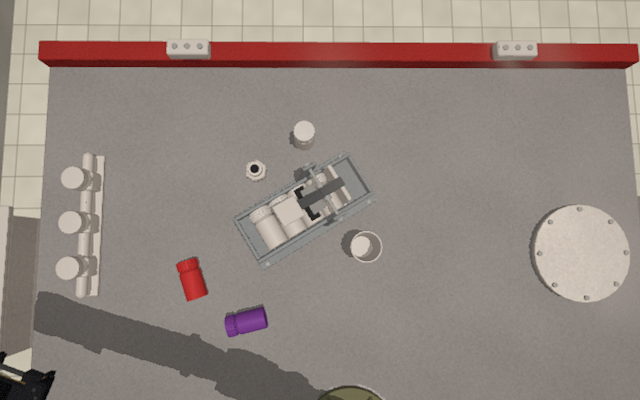

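View pics/side0.png

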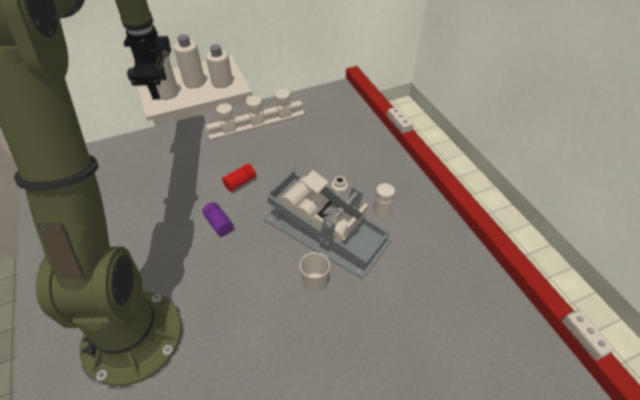

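The top picture shows the white pad near (290,213), with the dark lever arm running to the pivot at about (322,188). The last bottle is at (268,228) and the pocket at (347,180). Bystanders are the nut (255,170), standing bottle (304,133) and beaker (362,247). Possible mix-ups for the pad are the bottle tops at (268,228) and (285,213), and the gate plate near (335,185). The purple (246,321) and red (191,279) bottles are look-alikes. I choose the square plate at (290,213) and will check it with a crop and the depth image.

```bash
cat >> h.py <<'E'
def cloud(c,d):
    i=optics.camera_info(c);f=d.shape[0]/2/np.tan(np.radians(i['fovy'])/2)
    v,u=np.indices(d.shape)
    P=np.stack([(u-i['cx'])/f*d,(v-i['cy'])/f*d,d],-1)
    return (P-np.array(i['t']))@np.array(i['R'])
E
python3 - <<'E'
from h import *
z=np.load('top0.npz');W=cloud('top',z['d'])
crop=z['p'][140:280,220:400,::-1];cv2.imwrite('pics/crop.png',cv2.resize(crop,None,fx=4,fy=4))
m=(z['d']>0)&(W[...,2]>.155)&(W[...,2]<.2)&(abs(W[...,0]-.513)<.06)&(abs(W[...,1]-.13)<.06)&(z['p'].min(-1)>120)
n,l,st,ce=cv2.connectedComponentsWithStats(m.astype(np.uint8))
for k in range(1,n):
    if st[k,4]>20:
        P=W[l==k];print(st[k],ce[k],P.mean(0),P.min(0),P.max(0),cv2.minAreaRect((P[:,:2]*1000).astype(np.float32)))
# foot plate orientation
m=(z['d']>0)&(W[...,2]>.03)&(abs(W[...,0]-.53)<.2)&(np.hypot(W[...,0]-.535,W[...,1]-.103)<.19)
n,l,st,ce=cv2.connectedComponentsWithStats(m.astype(np.uint8));k=1+st[1:,4].argmax()
print(cv2.minAreaRect((W[l==k][:,:2]*1000).astype(np.float32)))
for c in('top','side'):
  for q in('standing_bottle','union_nut','beaker'):
    print(c,q,[(np.round(r['point'],3).tolist(),round(r['confidence'],2)) for r in nets.place_of(q,c)][:2])
E
```

```text
[273 196  32  30 568] [288.38908451 210.43485915] [0.51509822 0.13370649 0.17588134] [0.48497011 0.10199765 0.16640835] [0.54566877 0.16487595 0.18388046] ((515.6917114257812, 133.53762817382812), (48.17042541503906, 50.19940185546875), 30.83719253540039)
((535.816162109375, 99.9820785522461), (144.1817626953125, 316.7091369628906), 31.340421676635742)
top standing_bottle [([0.708, 0.102, 0.001], 0.79)]
top union_nut []
top beaker [([0.44, -0.037, -0.002], 0.83), ([0.516, 0.142, 0.082], 0.16)]
side standing_bottle [([0.706, 0.105, -0.005], 0.89)]
side union_nut [([0.628, 0.226, -0.003], 0.71)]
side beaker [([0.437, -0.036, 0.002], 0.77)]
```

View pics/crop.png

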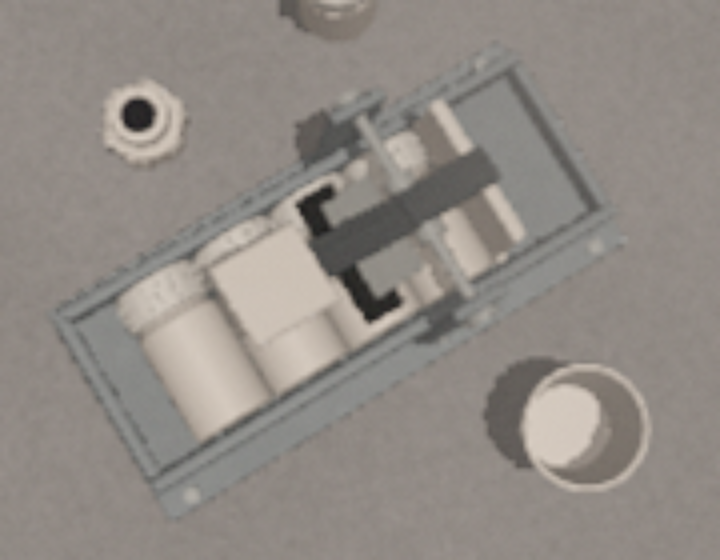

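The crop confirms the flat square plate at about (275,285), 48 x 50 mm with its centre at (0.5155, 0.1337, 0.176). This agrees with the dispenser's centre and its 31° yaw. I'll press 4 mm further up the lane, at (0.513, 0.137).

```bash
python3 -m creep '[{"tx":-30,"ty":-24,"gripper":-1},{"tx":-60,"ty":-48,"gripper":-1},{"tx":-90,"ty":-71,"gripper":-1},{"tx":-120,"ty":-95,"gripper":-1},{"tx":-150,"ty":-118,"gripper":-1}]' 20
```

```text
validation failed for argument at $[0]...
```

```bash
python3 -m creep '[{"tx":-30,"ty":-24,"gripper":-1},{"tx":-60,"ty":-48,"gripper":-1},{"tx":-90,"ty":-71,"gripper":-1},{"tx":-120,"ty":-95,"gripper":-1},{"tx":-150,"ty":-118,"gripper":-1}]'
```

```text
validation failed for argument at $[0]...
```

```bash
python3 -m creep '[{"wx":0,"wy":0,"wz":0,"tx":-30,"ty":-24,"tz":0,"gripper":-1},{"wx":0,"wy":0,"wz":0,"tx":-60,"ty":-48,"tz":0,"gripper":-1},{"wx":0,"wy":0,"wz":0,"tx":-90,"ty":-71,"tz":0,"gripper":-1},{"wx":0,"wy":0,"wz":0,"tx":-120,"ty":-95,"tz":0,"gripper":-1},{"wx":0,"wy":0,"wz":0,"tx":-150,"ty":-118,"tz":0,"gripper":-1}]' 20
```

```text
time_s: 1.32
tool_pos: [0.3284, 0.4434, 0.2227]
tool_rot: [180.0, 0.0, 159.4]
force: [1.5, 0.6, 0.5]
grip_width: 0.0614
grasp_force: 0.0
```

```bash
python3 -m creep '[{"wx":0,"wy":0,"wz":0,"tx":-30,"ty":-24,"tz":0,"gripper":-1},{"wx":0,"wy":0,"wz":0,"tx":-60,"ty":-48,"tz":0,"gripper":-1},{"wx":0,"wy":0,"wz":0,"tx":-90,"ty":-71,"tz":0,"gripper":-1},{"wx":0,"wy":0,"wz":0,"tx":-120,"ty":-95,"tz":0,"gripper":-1},{"wx":0,"wy":0,"wz":0,"tx":-150,"ty":-118,"tz":0,"gripper":-1}]'
```

```text
time_s: 1.73
tool_pos: [0.4273, 0.28, 0.2229]
tool_rot: [179.9, 0.0, 159.4]
force: [1.4, -0.5, 0.7]
grip_width: 0.0281
grasp_force: 0.0
```

```bash
python3 -m creep '[{"wx":0,"wy":0,"wz":0,"tx":-30,"ty":-24,"tz":0,"gripper":-1},{"wx":0,"wy":0,"wz":0,"tx":-60,"ty":-48,"tz":0,"gripper":-1},{"wx":0,"wy":0,"wz":0,"tx":-90,"ty":-71,"tz":0,"gripper":-1},{"wx":0,"wy":0,"wz":0,"tx":-120,"ty":-95,"tz":0,"gripper":-1},{"wx":0,"wy":0,"wz":0,"tx":-132,"ty":-105,"tz":0,"gripper":-1}]'; python3 -m creep '[{"wx":0,"wy":0,"wz":0,"tx":0,"ty":0,"tz":8,"gripper":-1},{"wx":0,"wy":0,"wz":0,"tx":0,"ty":0,"tz":16,"gripper":-1},{"wx":0,"wy":0,"wz":0,"tx":0,"ty":0,"tz":24,"gripper":-1},{"wx":0,"wy":0,"wz":0,"tx":0,"ty":0,"tz":32,"gripper":-1},{"wx":0,"wy":0,"wz":0,"tx":0,"ty":0,"tz":32,"gripper":-1}]'
python3 - <<'E'
from h import *
p,d=optics.read_camera('side');cv2.imwrite('pics/s1.png',cv2.resize(p[120:300,220:440,::-1],None,fx=3,fy=3))
s=get_obs();print(s['tool_pos'],s['force'],s['grip_width'])
E
```

```text
time_s: 2.15
tool_pos: [0.5157, 0.1308, 0.2231]
tool_rot: [-179.9, 0.2, 159.0]
force: [0.2, 0.1, 0.0]
grip_width: 0.0018
grasp_force: 0.0
time_s: 2.57
tool_pos: [0.5112, 0.1384, 0.1881]
tool_rot: [-179.9, -0.2, 159.6]
force: [-0.3, -0.3, 1.1]
grip_width: 0.0006
grasp_force: 0.0
[0.51176562 0.13828174 0.18914378] [ 0.16917595 -0.19814419  0.5740634 ] 0.0004614741275454032
```

View pics/s1.png

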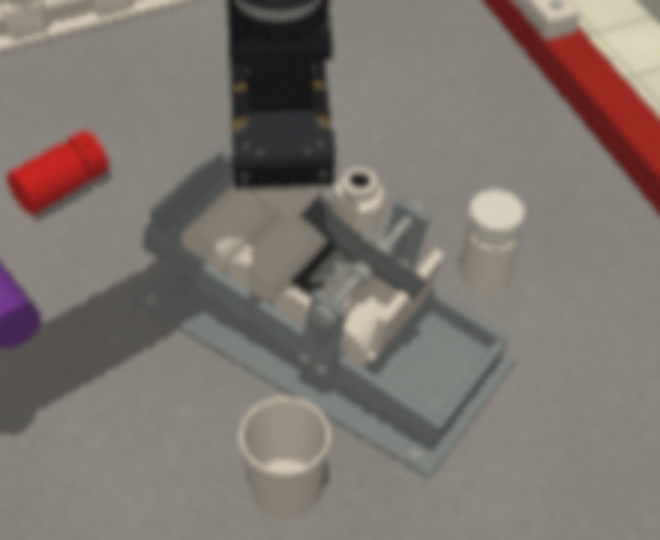

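The crop shows the gripper's lower end at about (285,185), which looks above and behind the pad at (285,255). I'll project the TCP and pad into both cameras to check this.

```bash
cat >> h.py <<'E'
def proj(c,X):
    i=optics.camera_info(c);f=200/np.tan(np.radians(i['fovy'])/2)
    q=np.array(i['R'])@np.array(X)+np.array(i['t']);return np.round([f*q[0]/q[2]+i['cx'],f*q[1]/q[2]+i['cy'],q[2]],2)
E
python3 - <<'E'
from h import *
s=get_obs();T=s['tool_pos']
pp,d=optics.read_camera('side')
for n,X in(('tcp',T),('tcp+70',T+[0,0,.07]),('pad',[.5155,.1337,.176])):
    a=proj('side',X);print(n,a,((a[:2]-[220,120])*3).round(),proj('top',X))
W=cloud('side',d);m=(d>0)&(W[...,2]>.15)&(W[...,2]<.6)&(np.hypot(W[...,0]-.51,W[...,1]-.137)<.12)
dark=m&(pp.max(-1)<70)
P=W[dark];
for lo in np.arange(.16,.36,.02):
    b=P[(P[:,2]>=lo)&(P[:,2]<lo+.02)]
    if len(b):print(round(lo,2),len(b),b.mean(0).round(3),b.min(0).round(3),b.max(0).round(3))
p,dt=optics.read_camera('top');cv2.imwrite('pics/t1.png',cv2.resize(p[120:300,200:420,::-1],None,fx=3,fy=3))
E
```

```text
tcp [312.54 175.7    1.06] [278. 167.] [285.84 211.48   0.8 ]
tcp+70 [312.2  154.86   1.01] [277. 105.] [283.86 208.11   0.73]
pad [314.7  180.17   1.07] [284. 181.] [288.42 210.21   0.81]
0.16 21 [0.531 0.107 0.162] [0.522 0.101 0.16 ] [0.538 0.115 0.164]
0.24 3 [0.491 0.055 0.259] [0.487 0.054 0.259] [0.495 0.057 0.26 ]
0.26 169 [0.484 0.061 0.269] [0.449 0.044 0.26 ] [0.554 0.165 0.28 ]
0.28 370 [0.49  0.083 0.29 ] [0.447 0.037 0.28 ] [0.554 0.176 0.3  ]
0.3 514 [0.49  0.077 0.304] [0.448 0.037 0.3  ] [0.532 0.133 0.32 ]
0.32 148 [0.497 0.093 0.33 ] [0.477 0.083 0.32 ] [0.523 0.131 0.34 ]
0.34 394 [0.499 0.098 0.354] [0.464 0.08  0.34 ] [0.543 0.135 0.36 ]
```

View pics/t1.png

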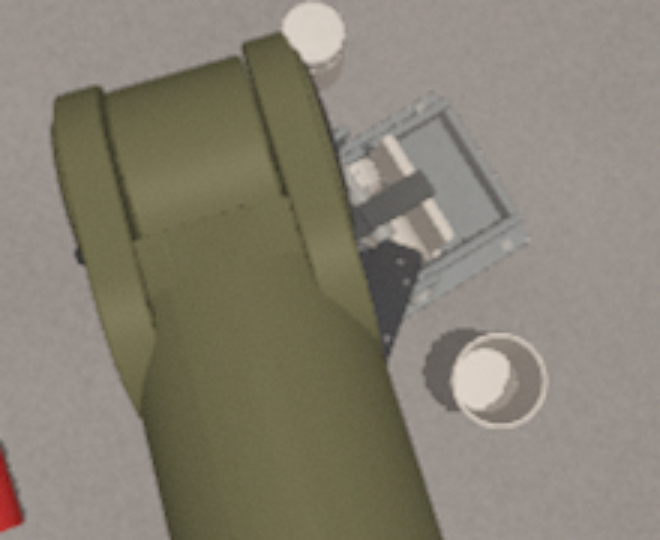

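The overhead view shows the arm covering the pad. The projections put the TCP at crop (278,167), next to the hidden pad at (284,181), with the gripper body in front of it, so the tool is over the pad. What I took for the pad at (285,255) is bottle 3. Pressing down now.

```bash
python3 -m creep '[{"wx":0,"wy":0,"wz":0,"tx":0,"ty":0,"tz":7,"gripper":-1},{"wx":0,"wy":0,"wz":0,"tx":0,"ty":0,"tz":14,"gripper":-1},{"wx":0,"wy":0,"wz":0,"tx":0,"ty":0,"tz":20,"gripper":-1},{"wx":0,"wy":0,"wz":0,"tx":0,"ty":0,"tz":26,"gripper":-1},{"wx":0,"wy":0,"wz":0,"tx":0,"ty":0,"tz":32,"gripper":-1}]'; python3 -m creep '[{"wx":0,"wy":0,"wz":0,"tx":0,"ty":0,"tz":7,"gripper":-1},{"wx":0,"wy":0,"wz":0,"tx":0,"ty":0,"tz":14,"gripper":-1},{"wx":0,"wy":0,"wz":0,"tx":0,"ty":0,"tz":20,"gripper":-1},{"wx":0,"wy":0,"wz":0,"tx":0,"ty":0,"tz":22,"gripper":-1},{"wx":0,"wy":0,"wz":0,"tx":0,"ty":0,"tz":22,"gripper":-1}]'
```

```text
time_s: 3.13
tool_pos: [0.5131, 0.1389, 0.1589]
tool_rot: [179.8, -0.0, 159.4]
force: [-2.3, 3.0, 6.5]
grip_width: 0.0001
grasp_force: 3.2
time_s: 3.55
tool_pos: [0.5122, 0.1406, 0.1368]
tool_rot: [179.8, -0.1, 159.5]
force: [-3.4, 5.8, 8.4]
grip_width: 0.0002
grasp_force: 4.4
```

```bash
python3 -m creep '[{"wx":0,"wy":0,"wz":0,"tx":0,"ty":0,"tz":2,"gripper":-1},{"wx":0,"wy":0,"wz":0,"tx":0,"ty":0,"tz":4,"gripper":-1},{"wx":0,"wy":0,"wz":0,"tx":0,"ty":0,"tz":5,"gripper":-1},{"wx":0,"wy":0,"wz":0,"tx":0,"ty":0,"tz":5,"gripper":-1},{"wx":0,"wy":0,"wz":0,"tx":0,"ty":0,"tz":5,"gripper":-1}]'
python3 - <<'E'
from h import *
p,d=optics.read_camera('side');cv2.imwrite('pics/s2.png',cv2.resize(p[120:300,220:440,::-1],None,fx=3,fy=3))
s=get_obs();print(s['tool_pos'],s['force'])
E
```

```text
time_s: 3.97
tool_pos: [0.5124, 0.1407, 0.1349]
tool_rot: [179.7, -0.1, 159.5]
force: [-11.1, 4.9, 22.3]
grip_width: 0.0002
grasp_force: 11.9
[0.51236017 0.14074238 0.13484909] [-10.61671806   3.7881423   21.89227358]
```

View pics/s2.png

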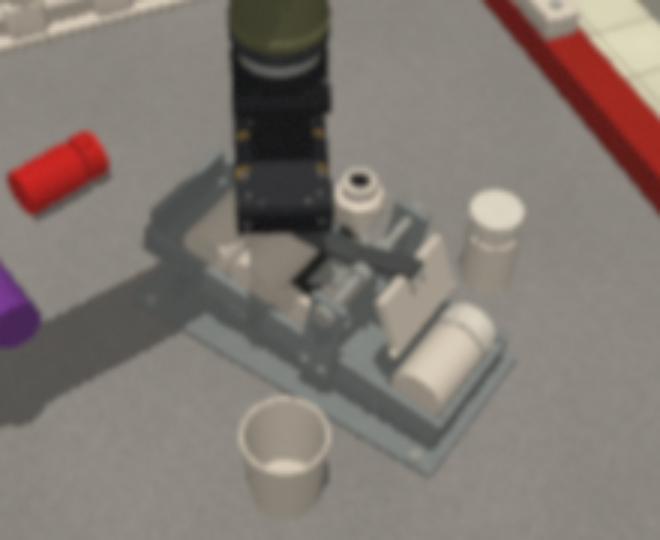

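The gate is up at (420,290), the first bottle lies in the pocket at (445,355), and the force has climbed to 22 N, so the lever is on its stop. Releasing.

```bash
python3 -m creep '[{"wx":0,"wy":0,"wz":0,"tx":0,"ty":0,"tz":-18,"gripper":-1},{"wx":0,"wy":0,"wz":0,"tx":0,"ty":0,"tz":-40,"gripper":-1},{"wx":0,"wy":0,"wz":0,"tx":0,"ty":0,"tz":-65,"gripper":-1},{"wx":0,"wy":0,"wz":0,"tx":0,"ty":0,"tz":-95,"gripper":-1},{"wx":0,"wy":0,"wz":0,"tx":0,"ty":0,"tz":-120,"gripper":-1}]'; python3 -m creep '[{"wx":0,"wy":0,"wz":0,"tx":25,"ty":20,"tz":-5,"gripper":-1},{"wx":0,"wy":0,"wz":0,"tx":50,"ty":40,"tz":-5,"gripper":-1},{"wx":0,"wy":0,"wz":0,"tx":75,"ty":60,"tz":-5,"gripper":-1},{"wx":0,"wy":0,"wz":0,"tx":100,"ty":80,"tz":-5,"gripper":-1},{"wx":0,"wy":0,"wz":0,"tx":125,"ty":100,"tz":-5,"gripper":-1}]'; python3 -m creep '[{"wx":0,"wy":0,"wz":0,"tx":25,"ty":20,"tz":0,"gripper":-1},{"wx":0,"wy":0,"wz":0,"tx":50,"ty":40,"tz":0,"gripper":-1},{"wx":0,"wy":0,"wz":0,"tx":75,"ty":60,"tz":0,"gripper":-1},{"wx":0,"wy":0,"wz":0,"tx":100,"ty":80,"tz":0,"gripper":-1},{"wx":0,"wy":0,"wz":0,"tx":125,"ty":100,"tz":0,"gripper":-1}]'
python3 -m creep '[{"wx":0,"wy":0,"wz":0,"tx":0,"ty":0,"tz":0,"gripper":-1},{"wx":0,"wy":0,"wz":0,"tx":0,"ty":0,"tz":0,"gripper":-1},{"wx":0,"wy":0,"wz":0,"tx":0,"ty":0,"tz":0,"gripper":-1},{"wx":0,"wy":0,"wz":0,"tx":0,"ty":0,"tz":0,"gripper":-1},{"wx":0,"wy":0,"wz":0,"tx":0,"ty":0,"tz":0,"gripper":-1}]'
python3 - <<'E'
from h import *
p,d=optics.read_camera('side');a=cv2.resize(p[140:280,240:410,::-1],(400,330))
p,d=optics.read_camera('top');b=cv2.resize(p[140:280,220:390,::-1],(400,330));cv2.imwrite('pics/f.png',np.hstack([a,b]))
y=np.radians(31.2);R=np.array([[np.cos(y),np.sin(y)],[-np.sin(y),np.cos(y)]])
for c in('top','side'):
  for q in('bottle_1','pad'):
    for r in nets.place_of(q,c):
      P=np.array(r['point']);print(c,q,np.round(R@(P[:2]-[.536,.1005]),3),P[2].round(3),round(r['confidence'],2))
E
```

```text
time_s: 4.43
tool_pos: [0.5131, 0.1368, 0.2526]
tool_rot: [-180.0, 0.0, 159.4]
force: [0.6, 0.4, -0.1]
grip_width: 0.0006
grasp_force: 0.0
time_s: 4.85
tool_pos: [0.4304, 0.2755, 0.2559]
tool_rot: [-180.0, -0.0, 159.4]
force: [0.1, -0.5, -0.7]
grip_width: 0.0008
grasp_force: 0.0
time_s: 5.27
tool_pos: [0.3487, 0.4132, 0.2557]
tool_rot: [-180.0, 0.0, 159.4]
force: [0.7, 0.9, -0.9]
grip_width: 0.0005
grasp_force: 0.0
time_s: 5.68
tool_pos: [0.3508, 0.411, 0.2565]
tool_rot: [-180.0, 0.0, 159.2]
force: [0.7, 0.7, 0.5]
grip_width: 0.0005
grasp_force: 0.0
top bottle_1 [-0.005  0.05 ] 0.084 0.92
top bottle_1 [ 0.    -0.124] 0.063 0.85
top bottle_1 [-0.161  0.26 ] 0.025 0.78
top bottle_1 [-0.002 -0.052] 0.07 0.77
top bottle_1 [ 0.004 -0.004] 0.077 0.67
top bottle_1 [-0.003  0.317] 0.025 0.63
top pad [-0.003 -0.078] 0.074 0.63
side bottle_1 [ 0.    -0.123] 0.053 0.96
side bottle_1 [-0.002  0.045] 0.088 0.91
side bottle_1 [-0.005  0.318] 0.016 0.78
side bottle_1 [-0.157  0.26 ] 0.025 0.69
side bottle_1 [-0.    -0.051] 0.069 0.61
side bottle_1 [-0.  0.] 0.074 0.59
side pad [-0.001 -0.078] 0.076 0.54
side pad [-0.001 -0.124] 0.056 0.2
```

View pics/f.png

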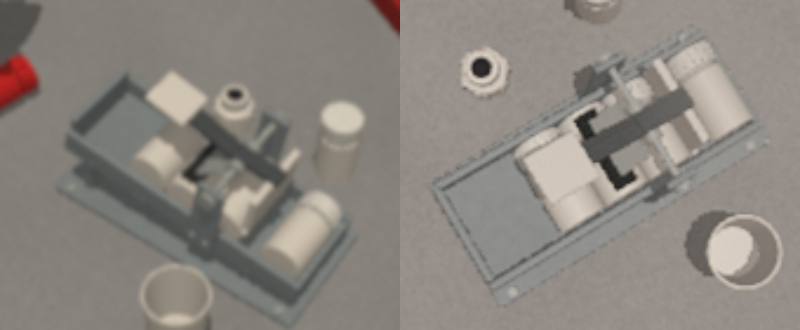

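One bottle lies in the pocket (right view (710,85), y ≈ -124 mm). The pad is up and the gate shut, the queue has moved up to y ≈ -52, -2 and 48 mm, and the bystanders look unmoved. I'll wait briefly for things to settle, then hand in.

```bash
python3 -m creep '[{"wx":0,"wy":0,"wz":0,"tx":0,"ty":0,"tz":0,"gripper":-1},{"wx":0,"wy":0,"wz":0,"tx":0,"ty":0,"tz":0,"gripper":-1},{"wx":0,"wy":0,"wz":0,"tx":0,"ty":0,"tz":0,"gripper":-1},{"wx":0,"wy":0,"wz":0,"tx":0,"ty":0,"tz":0,"gripper":-1},{"wx":0,"wy":0,"wz":0,"tx":0,"ty":0,"tz":0,"gripper":-1}]'; python3 -c "from cell import env;print(env.sign_off())"
```

```text
time_s: 6.4
tool_pos: [0.3496, 0.4124, 0.2566]
tool_rot: [180.0, 0.0, 159.4]
force: [-0.1, 0.1, -0.2]
grip_width: 0.0006
grasp_force: 0.0
the job is handed in; nothing more can be done
None
```

I drew one bottle into the pocket, the lever is back up with the gate shut and the next bottle at it, and I handed the job in at about 6.4 s; no verdict came back.

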